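# Complete the hexagonal nest of weights

## Robot

A 6-joint arm with a two-finger parallel gripper is mounted at the origin on a cart in front of the work surface, level with it; the furniture and walls round the work are solid. World frame = base frame: x ahead of the robot, y to its left, z up, the work surface at z = 0. Lengths are in mm, angles in rad, forces in N, time in s.
With the tool pointing down it reaches from about 300 to 775 mm from the base axis. Payload 14.6 kg.
Tool frame: the origin (TCP) lies between the finger pads; the fingertips stand 17 mm ahead of it and the grasp point (between the pads) lies 2 mm behind it (manip.tip_reach is the distance from the TCP to the fingertips, in mm); z points along the fingers, y is the line along which they close (so a half turn about z gives the same grasp; the last joint's range is limited). The gripper opens to 94 mm and grips with 3 to 60 N. Pads are 16 mm wide; open, the fingers measure 119 mm over their backs; the gripper's body (75 mm by 177 mm) begins 78 mm behind the grasp point.
Start: joints at [-1.208, 0.3, 1.521, -0, 1.321, -0.067], TCP at [229.171, -499.97, 222.446] pointing down, gripper open.
Joint ranges: [-3.03, 3.03], [-0.79, 2.21], [0.23, 2.52], [-1.04, 4.18], [0, 3.07], [-2.55, 2.55]. Speed limits (rad/s): [2.22, 2.22, 2.57, 3.14, 3.14, 3.14].

## Interface

Orientations are given as [roll, pitch, yaw] about the fixed x, y, z axes, in that order (R = Rz(yaw) Ry(pitch) Rx(roll)).
In Python, from cell import manip, viewer gives the robot as it stands.
- The arm moves only by the tool apply_moves, never from a script. Its argument "moves" is a list of rows, each a list of 3 entries, a list of its own where there are three numbers: the shift along the tool's x, y, z each as a share of 0.25 m, from -1 to 1, then the turn, a rotation vector about the tool's x, y, z each as a share of pi rad, from -1 to 1, then the closure, from 0 (fully open) to 1 (shut). In form: [[[dx, dy, dz], [wx, wy, wz], grip], ...]. A call has 1 to 12 rows; each row is the pose to reach, as a shift and turn from the pose commanded when the call began, along the tool's axes at that moment, turning the shorter way round; what a row does not reach only later rows make up. A row lasts 1/12 s, in which the tool goes at most 41.7 mm and 7.16 degrees, less where a joint would pass 70% of its speed; a pose out of reach is approached as far as the arm can. A call with a number of a shift or a turn outside -1 to 1 is refused whole. A call with a gripper value outside its range is refused whole. The fingers move at their own pace and stop on an object; "squeeze" is the grip in N (left out, the last holds). Time passes only in rows, so rows that repeat a pose let the fingers close. It gives the time, the measured TCP pose, the force, the opening and the grip force at its end, in the units of the state.
- manip.read_state(): the state, without advancing time (a new reading comes with each control period).
- viewer.camera(name): name is "side" or "top" or "wrist"; returns the picture (384x512x3 uint8, blue, green, red); there is no depth.
- viewer.camera_info(name): a dict with "camera_matrix" (3x3 intrinsics, pixels), "k1" (the pictures are not rectified: a ray, as slopes to the right and down, at radius r is drawn at 1 + k1 r^2 times it, then the intrinsics apply), "R" (3x3) and "t" (3): a world point X has camera coordinates R X + t. Camera axes: x right, y down, z forward; pixel columns grow to the right and rows downward; lengths in mm; the calibration is good to about 2 mm. A picture is of the moment at which its call begins: read the wrist's pose just before it. camera_info takes no time and is no camera call; for the wrist camera it gives the pose at the moment of the call.
- manip.sign_off(): hands the job in; it is judged then, once.
The state is a dict: "clock": time; "joints": joint angles; "qd": joint speeds; "effort": joint torques, N m; "eef_pos": TCP position; "eef_rot": TCP orientation; "wrist_force": force on the tool from outside, world axes, zero at the start; "moment": the same for the moment, N m; "finger_gap": finger opening in mm; "finger_force": force on a finger pad.
Only numpy, scipy, OpenCV 4.12 (cv2) and the standard library are available. Lean on these libraries where they do the work, as an engineer would, in place of code of your own. Each camera call takes 0.05 s, during which the arm holds its last target. There are 200 camera calls.

## Task

The round wooden tray holds steel knob weights packed in a hexagon, one in the middle and six round it, but two places of the ring are empty. Find the two loose weights on the bench that are the same size as those in the tray and stand one upright in each empty place, down on the tray floor, to complete the pattern.

Things in the scene. Friction and masses are not known exactly. Their poses are not given: they have to be found in the camera images.
- weight_a_center (a point): one of two identical loose steel weights: round body 44 mm across, 30 mm high, bevelled edges; on it an upright stem 16 mm across, total height 72 mm, about 0.3 kg. Point: its centre, 36 mm above the underside, z up; grip the stem about 20 mm above this point. Two similar weights beside it, bodies 60 mm and 28 mm across, do not belong in the tray
- weight_b_center (a point): the other loose weight of the pair, identical to weight a: body 44 mm across and 30 mm high, stem 16 mm across, total height 72 mm. Point: its centre, 36 mm above the underside, z up; grip the stem about 20 mm above this point
- gap_1 (a point): an empty place in the ring of a fixed round wooden tray (164 mm across, rim 22 mm high, floor 6 mm above the bench). Its five weights, 44 mm across at 50 mm pitch, are screwed down; their stems end 78 mm above the bench. Point: where a weight's centre lies when it stands here, 36 mm above the tray floor; z up
- gap_2 (a point): the other empty place in the tray's ring, with one filled place between the two; point as for gap 1. 6 mm remain between neighbouring bodies, 34 mm between neighbouring stems: to let go, open the fingers only to about 28 mm
There are look-alikes about, which are no part of the job. Leave any blue or purple look-alike of the part that bears weight_b_center alone.

How it is judged:
By the outcome, as a careful person would: the job done as asked, in the order asked, and still so for the second after the job is handed in, with the robot touching nothing.
It also fails if it takes over 43 s, if anything falls off the work surface, if the arm or the gripper's body presses on something with over 40 N, if the wrist force passes 120 N, or if a joint passes its speed limit or range.

## Working session

There is one attempt and no reset: what is moved stays moved. The work goes in short steps, Python scripts to look and compute and a tool call to move; the robot and the scene stay as the last step left them, time stands still between calls to the robot, and variables do not carry over. Pictures are saved under pics/ and viewed, at most 10 in all, crops included, and the job is handed in when it is done.

Besides the shell and the picture viewer there is one more tool, called after ">>>" by a JSON object that holds its "fn" and its "kwargs", one argument or row to a line. apply_moves: Moves the arm, as the interface text tells. Shift numbers are shares of 0.25 m and turn numbers shares of pi rad, none past 1 either way. Its arguments: {"type":"object","properties":{"moves":{"type":"array"},"squeeze":{"type":"number"}},"required":["moves"]}

```bash
mkdir -p pics
python3 - <<'E'
from cell import manip, viewer
import cv2
s=manip.read_state(); print(s)
for n in ("top","side"):
    i=viewer.camera_info(n); print(n,i)
    cv2.imwrite(f"pics/{n}0.png",viewer.camera(n))
E
```

```text
{'clock': 0.0, 'joints': array([-1.20760533e+00,  3.00485070e-01,  1.52160110e+00,  1.38611018e-05,
        1.32069392e+00, -6.65931118e-02]), 'qd': array([ 1.10830896e-03, -1.28996495e-04,  1.78677717e-03, -3.50709529e-05,
       -1.71238778e-04, -1.72152710e-04]), 'effort': array([-8.58035892e-04, -5.31804764e+01, -3.52736521e+01,  7.07848719e-02,
        2.43876205e-02, -7.96730183e-05]), 'eef_pos': array([ 229.08594146, -499.74484085,  221.87019001]), 'eef_rot': array([-3.14040875e+00, -9.24122303e-05,  4.29780613e-01]), 'wrist_force': array([ 0.21030116, -0.74205949, -0.37748449]), 'moment': array([-0.00053283, -0.05309879, -0.00551413]), 'finger_force': 0.0, 'finger_gap': 94.08373150104568}
top {'camera_matrix': array([[478.15109988,   0.        , 257.34710786],
       [  0.        , 478.15109988, 194.97878971],
       [  0.        ,   0.        ,   1.        ]]), 'k1': -0.18361136305753337, 'R': array([[-0.0098552 , -0.99946394, -0.03122023],
       [-0.98234228,  0.01551046, -0.18644859],
       [ 0.18683288,  0.02883146, -0.98196854]]), 't': array([-45.2278071 , 539.84501676, 968.46721516])}
side {'camera_matrix': array([[387.31768772,   0.        , 254.17964343],
       [  0.        , 387.31768772, 189.84230802],
       [  0.        ,   0.        ,   1.        ]]), 'k1': -0.131472755922787, 'R': array([[-0.95571158, -0.29362696,  0.01996434],
       [-0.21716608,  0.65780698, -0.72119961],
       [ 0.19863097, -0.6935944 , -0.69243956]]), 't': array([507.48348098, 183.30984184, 748.88102763])}
```

View pics/top0.png

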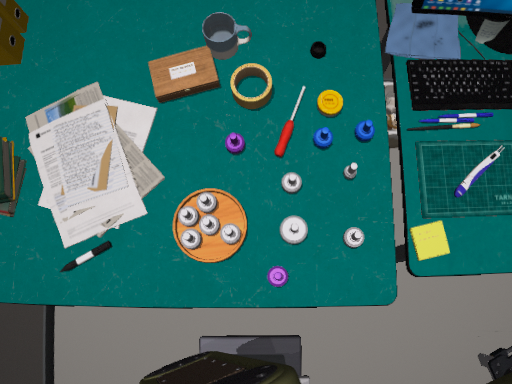

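View pics/side0.png

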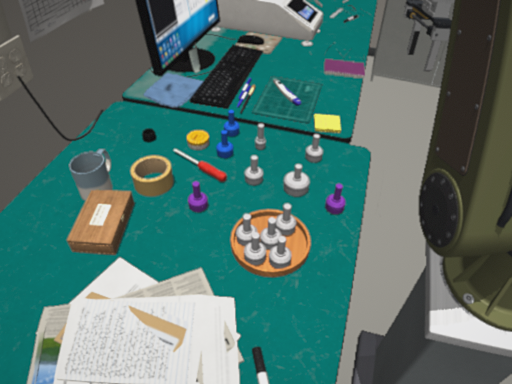

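The top view shows the tray at (210,225) with weights at (207,202), (188,215), (209,224), (191,239) and (231,234), so the gaps are near (229,211) and (212,246). These could be taken for the loose weights:
- **Steel:** (292,182) medium, (354,237) medium, (293,230) large (60 mm), (351,171) small (28 mm).
- **Coloured look-alikes:** blue at (323,138) and (365,130), purple at (235,143) and (278,277).

I choose (292,182) and (354,237) and will check them in a close crop.

```bash
cat > h.py <<'E'
import numpy as np, cv2
def ray(info,px):
    K=info["camera_matrix"]; d=np.array([info["k1"],0,0,0.])
    u=cv2.undistortPoints(np.array(px,float).reshape(-1,1,2),K,d).reshape(-1,2)
    D=np.c_[u,np.ones(len(u))]@info["R"]; C=-info["R"].T@info["t"]
    return C,D
def plane(info,px,z):
    C,D=ray(info,px); return C+D*((z-C[2])/D[:,2])[:,None]
def proj(info,P):
    return cv2.projectPoints(np.array(P,float).reshape(-1,1,3),cv2.Rodrigues(info["R"])[0],info["t"],info["camera_matrix"],np.array([info["k1"],0,0,0.]))[0].reshape(-1,2)
E
python3 - <<'E'
from h import *
from cell import viewer
i=viewer.camera_info("top"); im=cv2.imread("pics/top0.png")
print("C",-i["R"].T@i["t"])
hsv=cv2.cvtColor(im,cv2.COLOR_BGR2HSV)
m=((hsv[...,1]<60)&(hsv[...,2]>80)).astype(np.uint8)*255
m[:,:165]=0;m[:,385:]=0;m[:155]=0;m[300:]=0
n,l,st,c=cv2.connectedComponentsWithStats(m)
for k in range(1,n):
    if st[k,4]>20: print(st[k],c[k].round(1),plane(i,c[k],25).round(1))
cr=im[150:270,170:380]; cv2.imwrite("pics/crop.png",cv2.resize(cr,None,fx=3.8,fy=3.8,interpolation=cv2.INTER_CUBIC))
E
```

```text
C [ 348.92533255  -81.49913357 1050.24566032]
[344 162  14  16 128] [350.6 170. ] [[ 596.8 -258.    25. ]]
[282 172  20  20 300] [291.3 181.8] [[ 572.3 -126.1   25. ]]
[197 192  20  21 294] [206.  201.7] [[530.7  61.3  25. ]]
[178 206  20  20 298] [187.6 215.5] [[500.8 101.6  25. ]]
[199 214  20  21 305] [208.7 224.2] [[481.  55.  25.]]
[280 216  28  28 617] [293.4 229.3] [[ 467.6 -128.3   25. ]]
[220 224  21  20 310] [229.9 233.3] [[460.8   8.8  25. ]]
[343 227  21  20 307] [353.5 236.7] [[ 449.3 -257.5   25. ]]
[181 229  20  20 304] [190.3 238.3] [[450.8  94.9  25. ]]
```

View pics/crop.png

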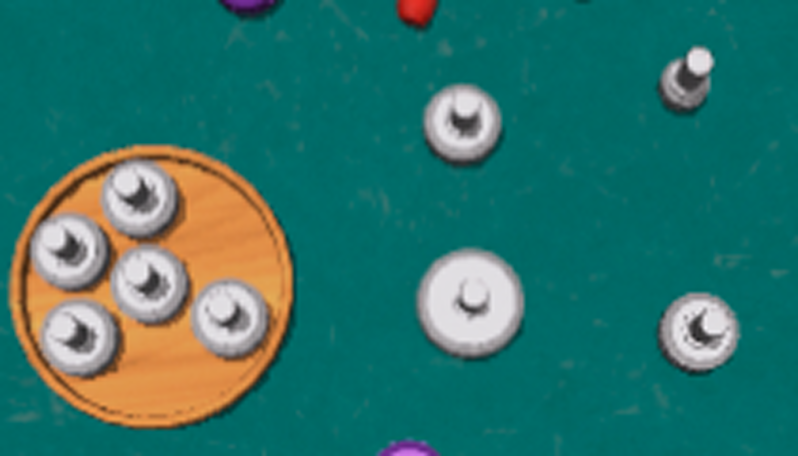

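The crop confirms the choice: bodies at crop (463,123) and (699,332) match the tray weights at about 20 px. The 28 px and 14 px ones are the wrong sizes. Next I fit the hexagon and work out the first move.

```bash
cat >> h.py <<'E'
from scipy.spatial.transform import Rotation as Rn
def go(s,xyz,yaw):
    R0=Rn.from_euler("xyz",s["eef_rot"]); R1=Rn.from_euler("xyz",[np.pi,0,yaw])
    return (R0.inv().apply(np.array(xyz)-s["eef_pos"])/250).round(4),((R0.inv()*R1).as_rotvec()/np.pi).round(4)
E
python3 - <<'E'
from h import *
from cell import viewer,manip
from scipy.optimize import least_squares
i=viewer.camera_info("top")
c=lambda x,y:((x+.5)/3.8-.5+170,(y+.5)/3.8-.5+150)
print("loose stems",plane(i,[c(465,104),c(715,321)],72).round(1).tolist())
st=plane(i,[c(131,186),c(65,238),c(147,274),c(67,326),c(223,309)],78)[:,:2]
bx=lambda x,y,w,h:(x+w/2-.5,y+h/2-.5)
bd=plane(i,[bx(197,192,20,21),bx(178,206,20,20),bx(199,214,20,21),bx(181,229,20,20),bx(220,224,21,20)],28)[:,:2]
print("loose bodies",plane(i,[bx(282,172,20,20),bx(343,227,21,20)],22).round(1).tolist())
def pts(p,ks): return np.array([p[:2]+(0 if k<0 else 50*np.array([np.cos(p[2]+k*np.pi/3),np.sin(p[2]+k*np.pi/3)])) for k in ks])
for n,d in (("stem",st),("body",bd)):
    r=least_squares(lambda p:(pts(p,[0,1,-1,2,4])-d).ravel(),[481,55,.12])
    print(n,r.x.round(3),"rms",np.sqrt(np.mean(r.fun**2)).round(2),"gaps",pts(r.x,[3,5]).round(1).tolist())
print(go(manip.read_state(),[570,-127,200],.122))
E
```

```text
loose stems [[572.3, -125.8, 72.0], [449.9, -258.7, 72.0]]
loose bodies [[573.5, -126.7, 22.0], [450.0, -257.1, 22.0]]
stem [4.79584e+02 5.08880e+01 1.01000e-01] rms 1.53 gaps [[429.8, 45.9], [508.8, 10.3]]
body [4.80239e+02 5.44230e+01 1.16000e-01] rms 0.56 gaps [[430.6, 48.6], [510.1, 14.3]]
(array([ 1.8609, -0.7872,  0.0887]), array([-0.0003,  0.    ,  0.098 ]))
```

>>> {"fn": "apply_moves", "kwargs": {
  "moves": [
    [[1, -0.42, 0.04], [0, 0, 0.098], 0.3],
    [[1, -0.42, 0.04], [0, 0, 0.098], 0.3],
    [[1, -0.42, 0.04], [0, 0, 0.098], 0.3],
    [[1, -0.42, 0.04], [0, 0, 0.098], 0.3],
    [[1, -0.42, 0.04], [0, 0, 0.098], 0.3],
    [[1, -0.42, 0.04], [0, 0, 0.098], 0.3],
    [[1, -0.42, 0.04], [0, 0, 0.098], 0.3],
    [[1, -0.42, 0.04], [0, 0, 0.098], 0.3]
  ]
}}

```text
clock: 0.77
eef_pos: [415.1, -296.9, 212.0]
eef_rot: [-3.141, -0.0, 0.126]
wrist_force: [1.4, 0.4, -0.9]
finger_gap: 65.8
finger_force: 0.0
```

Run:
```python
from h import *
from cell import manip
print(go(manip.read_state(),[560,-126,200],.122),manip.read_state()["eef_rot"])
```

```text
(array([ 0.6611, -0.6054,  0.0488]), array([-0.0003, -0.    ,  0.0013])) [-3.14060425e+00 -1.29357641e-05  1.26067025e-01]
```

>>> {"fn": "apply_moves", "kwargs": {
  "moves": [
    [[0.66, -0.605, 0.05], [0, 0, 0.001], 0.3],
    [[0.66, -0.605, 0.05], [0, 0, 0.001], 0.3],
    [[0.66, -0.605, 0.05], [0, 0, 0.001], 0.3],
    [[0.66, -0.605, 0.05], [0, 0, 0.001], 0.3],
    [[0.66, -0.605, 0.05], [0, 0, 0.001], 0.3],
    [[0.66, -0.605, 0.05], [0, 0, 0.001], 0.3],
    [[0.66, -0.605, 0.05], [0, 0, 0.001], 0.3],
    [[0.66, -0.605, 0.05], [0, 0, 0.001], 0.3]
  ]
}}

```text
clock: 1.43
eef_pos: [557.9, -130.2, 199.4]
eef_rot: [-3.141, 0.001, 0.12]
wrist_force: [0.2, -0.5, -0.6]
finger_gap: 65.7
finger_force: 0.0
```

Run:
```python
from h import *
from cell import manip,viewer
s=manip.read_state(); i=viewer.camera_info("wrist"); im=viewer.camera("wrist"); cv2.imwrite("pics/w1.png",im)
print(s["eef_pos"],s["eef_rot"],"cam",-i["R"].T@i["t"],i["k1"],i["camera_matrix"][0,0])
print(proj(i,[[573,-126,72],[573,-126,30],[510,14,6],[430,48.6,6]]))
```

```text
[ 557.89068144 -130.16087357  199.39183294] [-3.14133144e+00  1.08540858e-03  1.19968830e-01] cam [ 639.5709948  -119.89600544  362.39002561] 0.01482675833652302 340.9342403073735
[[255.94252678 175.086075  ]
 [256.20346983 165.56223206]
 [122.33522851 202.36207934]
 [ 91.23763638 264.66887987]]
```

View pics/w1.png

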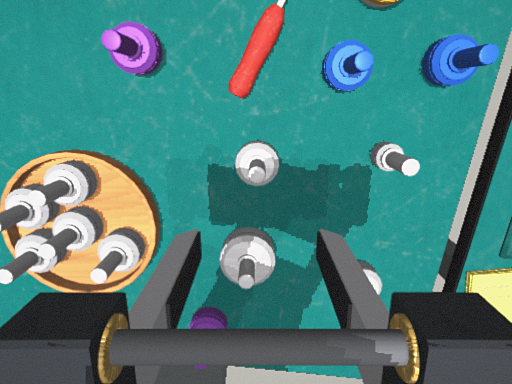

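The wrist view shows weight a with its body at (257,164) and stem top at (257,174). My prediction was (256,166) and (256,175), so the top-camera body estimates hold.

Run:
```python
from h import *
from cell import manip
s=manip.read_state();print(s["eef_pos"])
for z in (110,55): print(go(s,[573.5,-126.7,z],.122))
```

```text
[ 557.54340143 -130.89380285  199.66445804]
(array([ 0.0656, -0.0091,  0.3586]), array([-0.    ,  0.0002, -0.0011]))
(array([ 0.0658, -0.0091,  0.5786]), array([-0.    ,  0.0002, -0.0011]))
```

>>> {"fn": "apply_moves", "kwargs": {
  "moves": [
    [[0.066, -0.009, 0.15], [0, 0, 0], 0.36],
    [[0.066, -0.009, 0.36], [0, 0, 0], 0.36],
    [[0.066, -0.009, 0.36], [0, 0, 0], 0.36],
    [[0.066, -0.009, 0.36], [0, 0, 0], 0.36],
    [[0.066, -0.009, 0.36], [0, 0, 0], 0.36]
  ]
}}

```text
clock: 1.9
eef_pos: [574.1, -127.0, 111.3]
eef_rot: [3.141, -0.0, 0.118]
wrist_force: [-0.3, 0.3, 1.1]
finger_gap: 60.0
finger_force: 0.0
```

Run:
```python
from h import *
from cell import manip
s=manip.read_state();print(s["eef_pos"])
for z in (55,): print(go(s,[573.5,-126.7,z],.122))
```

```text
[ 574.08766593 -127.02928142  111.33300082]
(array([-0.0023, -0.0016,  0.2253]), array([ 0.0001, -0.0001, -0.0014]))
```

Good. Descend and grip.

>>> {"fn": "apply_moves", "kwargs": {
  "moves": [
    [[-0.002, -0.001, 0.12], [0, 0, 0], 0.36],
    [[-0.002, -0.001, 0.224], [0, 0, 0], 0.36],
    [[-0.002, -0.001, 0.224], [0, 0, 0], 0.36],
    [[-0.002, -0.001, 0.224], [0, 0, 0], 1],
    [[-0.002, -0.001, 0.224], [0, 0, 0], 1],
    [[-0.002, -0.001, 0.224], [0, 0, 0], 1],
    [[-0.002, -0.001, 0.224], [0, 0, 0], 1],
    [[-0.002, -0.001, 0.224], [0, 0, 0], 1],
    [[-0.002, -0.001, 0.224], [0, 0, 0], 1],
    [[-0.002, -0.001, 0.224], [0, 0, 0], 1]
  ],
  "squeeze": 30
}}

```text
clock: 2.73
eef_pos: [573.7, -125.8, 54.3]
eef_rot: [3.141, -0.0, 0.119]
wrist_force: [-0.6, -2.1, -0.3]
finger_gap: 17.2
finger_force: 0.9
```

Run:
```python
from h import *
from cell import manip
s=manip.read_state();print(s["eef_pos"],s["finger_gap"],s["finger_force"])
print(go(s,[573.5,-126.7,165],.122),go(s,[510.1,14.3,165],.122))
```

```text
[ 573.74019977 -125.78820137   54.26960608] 17.1863081574276 0.9327110834419727
(array([-0.0013,  0.0036, -0.4429]), array([ 0.    , -0.0001, -0.001 ])) (array([-0.1862, -0.5865, -0.4431]), array([ 0.    , -0.0001, -0.001 ]))
```

>>> {"fn": "apply_moves", "kwargs": {
  "moves": [
    [[0, 0, 0], [0, 0, 0], 1],
    [[0, 0, 0], [0, 0, 0], 1],
    [[0, 0, 0], [0, 0, 0], 1],
    [[0, 0, -0.05], [0, 0, 0], 1],
    [[0, 0, -0.15], [0, 0, 0], 1],
    [[0, 0, -0.27], [0, 0, 0], 1],
    [[0, 0, -0.39], [0, 0, 0], 1],
    [[0, 0, -0.443], [0, 0, 0], 1],
    [[0, 0, -0.443], [0, 0, 0], 1]
  ]
}}

```text
clock: 3.48
eef_pos: [574.7, -126.0, 168.8]
eef_rot: [3.139, -0.005, 0.119]
wrist_force: [0.6, 0.5, -2.5]
finger_gap: 15.3
finger_force: 30.0
```

Run:
```python
from h import *
from cell import manip
s=manip.read_state();print(s["eef_pos"],s["finger_gap"],s["finger_force"])
print(go(s,[510.1,14.3,165],.122))
```

```text
[ 574.74767698 -126.02846169  168.76044786] 15.313088553853369 29.98110920190811
(array([-0.1903, -0.588 ,  0.0128]), array([ 0.0007, -0.0016, -0.001 ]))
```

>>> {"fn": "apply_moves", "kwargs": {
  "moves": [
    [[-0.02, -0.07, 0], [0, 0, 0], 1],
    [[-0.055, -0.18, 0], [0, 0, 0], 1],
    [[-0.095, -0.3, 0], [0, 0, 0], 1],
    [[-0.135, -0.42, 0], [0, 0, 0], 1],
    [[-0.165, -0.52, 0], [0, 0, 0], 1],
    [[-0.182, -0.57, 0], [0, 0, 0], 1],
    [[-0.187, -0.587, 0], [0, 0, 0], 1],
    [[-0.187, -0.587, 0], [0, 0, 0], 1],
    [[-0.187, -0.587, 0], [0, 0, 0], 1],
    [[-0.187, -0.587, 0], [0, 0, 0], 1]
  ]
}}

```text
clock: 4.32
eef_pos: [510.2, 13.4, 164.4]
eef_rot: [3.141, 0.0, 0.118]
wrist_force: [-1.0, -0.6, -1.7]
finger_gap: 15.7
finger_force: 30.0
```

Run:
```python
from h import *
from cell import manip,viewer
s=manip.read_state();print(s["eef_pos"],s["eef_rot"],s["finger_gap"],s["finger_force"])
print(go(s,[510.1,14.3,110],.122),go(s,[510.1,14.3,60.5],.122))
i=viewer.camera_info("wrist"); im=viewer.camera("wrist"); cv2.imwrite("pics/w2.png",im)
P=[(480.2,54.4),(529.9,60.2),(500.1,100.6),(450.5,93.1),(460.4,8.6),(510.1,14.3),(430.6,48.6)]
print(proj(i,[(x,y,36) for x,y in P]).round(0).tolist())
```

```text
[510.2329177   13.43952255 164.43730894] [3.14149402e+00 2.64725546e-04 1.17782342e-01] 15.696211478161032 29.981549084186554
(array([-1.000e-04, -3.500e-03,  2.177e-01]), array([ 0.    ,  0.0001, -0.0013])) (array([-0.    , -0.0035,  0.4157]), array([ 0.    ,  0.0001, -0.0013]))
[[210.0, 218.0], [208.0, 164.0], [160.0, 192.0], [166.0, 244.0], [257.0, 244.0], [258.0, 192.0], [212.0, 268.0]]
```

View pics/w2.png

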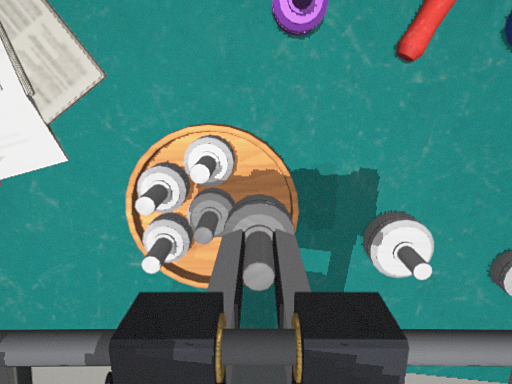

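The weight is held over the gap, with the tray rim centred near (213,205). Tray bodies at (209,159), (163,187) and (166,237) sit a few pixels above my prediction, so I'll check the tray centre with the rim outline and the stem tops.

Run:
```python
from h import *
from cell import viewer
P=[(480.2,54.4),(529.9,60.2),(500.1,100.6),(450.5,93.1)]
w=viewer.camera_info("wrist"); im=cv2.imread("pics/w2.png")
print("pred stems",proj(w,[(x,y,78) for x,y in P]).round(1).tolist())
for n,f in (("top","top0"),("wrist","w2")):
    i=viewer.camera_info(n); g=cv2.imread(f"pics/{f}.png")
    h=cv2.cvtColor(g,cv2.COLOR_BGR2HSV)
    m=((h[...,0]<22)&(h[...,1]>110)&(h[...,2]>70)).astype(np.uint8)*255
    if n=="top": m[:180]=0;m[270:]=0;m[:,:165]=0;m[:,255:]=0
    else: m[:110]=0;m[300:]=0;m[:,310:]=0;m[:,:110]=0
    c=max(cv2.findContours(m,0,1)[0],key=cv2.contourArea)
    X=plane(i,cv2.convexHull(c).reshape(-1,2),21)[:,:2]
    from scipy.optimize import least_squares
    r=least_squares(lambda p:np.hypot(*(X-p[:2]).T)-82,[480,54],loss="soft_l1")
    print(n,"tray",r.x.round(1),"res",np.abs(r.fun).max().round(1),np.median(np.abs(r.fun)).round(1))
m=((im.max(2)>205)&(im.max(2).astype(int)-im.min(2)<30)).astype(np.uint8)*255
m[:,:120]=0;m[:,250:]=0;m[:130]=0;m[285:]=0
n,l,s,c=cv2.connectedComponentsWithStats(m)
for k in range(1,n):
    if s[k,4]>25: print(s[k],c[k].round(1))
```

```text
pred stems [[202.7, 236.8], [199.7, 175.0], [144.5, 206.5], [152.2, 265.4]]
top tray [480.6  54.4] res 1.0 0.5
wrist tray [481.3  54.2] res 2.1 0.3
[ 184  138   48   45 1195] [205.  158.2]
[138 168  42  42 688] [158.6 185.8]
[136 197  19  18 268] [144.6 205.5]
[143 224  40  37 608] [162.2 238.3]
[142 257  18  16 231] [150.5 264.5]
```

Rim fits from both cameras agree within about 1 mm (centre ≈ 481, 54). Now I descend.

>>> {"fn": "apply_moves", "kwargs": {
  "moves": [
    [[0.002, -0.003, 0.05], [0, 0, 0], 1],
    [[0.002, -0.003, 0.15], [0, 0, 0], 1],
    [[0.002, -0.003, 0.25], [0, 0, 0], 1],
    [[0.002, -0.003, 0.31], [0, 0, 0], 1],
    [[0.002, -0.003, 0.35], [0, 0, 0], 1],
    [[0.002, -0.003, 0.38], [0, 0, 0], 1],
    [[0.002, -0.003, 0.4], [0, 0, 0], 1],
    [[0.002, -0.003, 0.412], [0, 0, 0], 1],
    [[0.002, -0.003, 0.412], [0, 0, 0], 1],
    [[0.002, -0.003, 0.412], [0, 0, 0], 1]
  ]
}}

```text
clock: 5.2
eef_pos: [510.6, 15.1, 62.3]
eef_rot: [3.141, -0.001, 0.119]
wrist_force: [0.2, -0.4, -2.1]
finger_gap: 15.3
finger_force: 30.0
```

>>> {"fn": "apply_moves", "kwargs": {
  "moves": [
    [[0, 0, 0.004], [0, 0, 0], 1],
    [[0, 0, 0.007], [0, 0, 0], 1],
    [[0, 0, 0.007], [0, 0, 0], 1],
    [[0, 0, 0.007], [0, 0, 0], 1]
  ]
}}

```text
clock: 5.53
eef_pos: [510.4, 15.2, 60.1]
eef_rot: [3.142, -0.0, 0.119]
wrist_force: [-0.4, -0.1, -1.5]
finger_gap: 15.5
finger_force: 30.0
```

>>> {"fn": "apply_moves", "kwargs": {
  "moves": [
    [[0, 0, 0.003], [0, 0, 0], 1],
    [[0, 0, 0.005], [0, 0, 0], 1],
    [[0, 0, 0.005], [0, 0, 0], 1],
    [[0, 0, 0.005], [0, 0, 0], 1]
  ]
}}

```text
clock: 5.87
eef_pos: [510.7, 15.2, 60.1]
eef_rot: [3.141, -0.001, 0.119]
wrist_force: [-5.3, -1.2, 14.4]
finger_gap: 15.4
finger_force: 30.0
```

Contact with the floor is confirmed at 14 N. Open to about 28 mm (closure 0.70) and rise.

>>> {"fn": "apply_moves", "kwargs": {
  "moves": [
    [[0, 0, -0.003], [0, 0, 0], 0.7],
    [[0, 0, -0.003], [0, 0, 0], 0.7],
    [[0, 0, -0.003], [0, 0, 0], 0.7],
    [[0, 0, -0.003], [0, 0, 0], 0.7],
    [[0, 0, -0.003], [0, 0, 0], 0.7],
    [[0, 0, -0.003], [0, 0, 0], 0.7]
  ]
}}

```text
clock: 6.37
eef_pos: [510.2, 15.2, 59.4]
eef_rot: [-3.142, 0.0, 0.119]
wrist_force: [0.1, 1.3, -0.6]
finger_gap: 28.3
finger_force: 0.0
```

>>> {"fn": "apply_moves", "kwargs": {
  "moves": [
    [[0, 0, -0.08], [0, 0, 0], 0.7],
    [[0, 0, -0.2], [0, 0, 0], 0.7],
    [[0, 0, -0.36], [0, 0, 0], 0.7],
    [[0, 0, -0.44], [0, 0, 0], 0.7],
    [[0, 0, -0.44], [0, 0, 0], 0.5],
    [[0, 0, -0.44], [0, 0, 0], 0.36]
  ]
}}

```text
clock: 6.87
eef_pos: [510.5, 15.2, 170.1]
eef_rot: [3.141, -0.002, 0.119]
wrist_force: [0.8, 0.6, -0.6]
finger_gap: 38.4
finger_force: 0.0
```

Run:
```python
from h import *
from cell import manip
s=manip.read_state();print(s["eef_pos"])
print(go(s,[450,-257.3,165],.122))
```

```text
[510.51975696  15.19530137 170.06226875]
(array([-0.3696,  1.0536,  0.0199]), array([ 0.0001, -0.0006, -0.001 ]))
```

>>> {"fn": "apply_moves", "kwargs": {
  "moves": [
    [[-0.35, 1, 0.01], [0, 0, 0], 0.36],
    [[-0.35, 1, 0.01], [0, 0, 0], 0.36],
    [[-0.35, 1, 0.01], [0, 0, 0], 0.36],
    [[-0.35, 1, 0.01], [0, 0, 0], 0.36],
    [[-0.35, 1, 0.01], [0, 0, 0], 0.36],
    [[-0.35, 1, 0.01], [0, 0, 0], 0.36],
    [[-0.35, 1, 0.01], [0, 0, 0], 0.36],
    [[-0.35, 1, 0.01], [0, 0, 0], 0.36],
    [[-0.35, 1, 0.01], [0, 0, 0], 0.36]
  ]
}}

```text
clock: 7.62
eef_pos: [452.4, -243.4, 165.4]
eef_rot: [-3.14, 0.002, 0.117]
wrist_force: [0.9, 0.6, 0.7]
finger_gap: 60.2
finger_force: 0.0
```

Run:
```python
from h import *
from cell import manip,viewer
i=viewer.camera_info("wrist"); im=viewer.camera("wrist"); s=manip.read_state();print(s["eef_pos"])
print(go(s,[450,-257.3,110],.122),go(s,[450,-257.3,55],.122))
print(proj(i,[(450,-257.3,72),(450,-257.3,25)]+[(480.7+50*np.cos(a),54.3+50*np.sin(a),78) for a in np.radians([6.7,66.7,246.7,306.7])]).round(1).tolist())
t=viewer.camera("top")
cv2.imwrite("pics/m3.png",np.hstack([cv2.resize(im[100:300,150:400],None,fx=1.6,fy=1.6),cv2.resize(t[180:270,165:255],(320,320),interpolation=2)]))
```

```text
[ 452.71289677 -242.60299533  165.75628294]
(array([-0.0174,  0.0574,  0.223 ]), array([-0.0005,  0.0005, -0.0011])) (array([-0.0171,  0.0578,  0.443 ]), array([-0.0005,  0.0005, -0.0011]))
[[276.0, 208.6], [273.5, 192.3], [-181.8, 44.4], [-234.4, 83.5], [-81.5, 156.9], [-102.5, 84.9]]
```

View pics/m3.png

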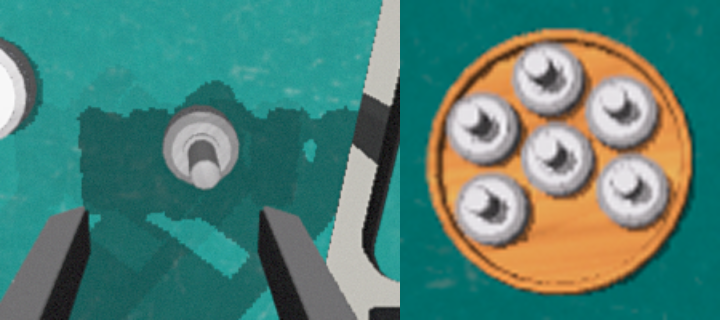

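The crop shows the first weight placed cleanly in gap 2. Weight b's stem top is at wrist pixel (277.5,209) against a predicted (276,208.6), so I set b ≈ (450.5,-258.5).

>>> {"fn": "apply_moves", "kwargs": {
  "moves": [
    [[-0.016, 0.062, 0.1], [0, 0, 0], 0.36],
    [[-0.016, 0.062, 0.22], [0, 0, 0], 0.36],
    [[-0.016, 0.062, 0.22], [0, 0, 0], 0.36],
    [[-0.016, 0.062, 0.22], [0, 0, 0], 0.36],
    [[-0.016, 0.062, 0.22], [0, 0, 0], 0.36]
  ]
}}

```text
clock: 8.13
eef_pos: [451.6, -258.6, 113.3]
eef_rot: [3.141, -0.001, 0.12]
wrist_force: [0.2, -0.1, 0.3]
finger_gap: 60.3
finger_force: 0.0
```

Run:
```python
from h import *
from cell import manip
s=manip.read_state();print(s["eef_pos"]); print(go(s,[450.5,-258.5,54.5],.122))
```

```text
[ 451.61286388 -258.64598524  113.25781397]
(array([-0.0045, -0.0013,  0.235 ]), array([ 0.0002, -0.0003, -0.0006]))
```

>>> {"fn": "apply_moves", "kwargs": {
  "moves": [
    [[-0.004, 0, 0.12], [0, 0, 0], 0.36],
    [[-0.004, 0, 0.233], [0, 0, 0], 0.36],
    [[-0.004, 0, 0.233], [0, 0, 0], 0.36],
    [[-0.004, 0, 0.233], [0, 0, 0], 1],
    [[-0.004, 0, 0.233], [0, 0, 0], 1],
    [[-0.004, 0, 0.233], [0, 0, 0], 1],
    [[-0.004, 0, 0.233], [0, 0, 0], 1],
    [[-0.004, 0, 0.233], [0, 0, 0], 1],
    [[-0.004, 0, 0.233], [0, 0, 0], 1],
    [[-0.004, 0, 0.233], [0, 0, 0], 1],
    [[-0.004, 0, 0.233], [0, 0, 0], 1],
    [[-0.004, 0, 0.233], [0, 0, 0], 1]
  ]
}}

```text
clock: 9.13
eef_pos: [449.9, -259.4, 53.9]
eef_rot: [3.141, -0.0, 0.119]
wrist_force: [-0.9, 0.3, 3.4]
finger_gap: 14.9
finger_force: 30.0
```

Run:
```python
from h import *
from cell import manip
s=manip.read_state();print(s["eef_pos"],s["finger_gap"],s["finger_force"]); print(go(s,[450.5,-258.5,165],.122),go(s,[431.1,48.5,165],.122))
```

```text
[ 449.94198497 -259.4216871    53.9044606 ] 14.861848655626995 29.996663331985474
(array([ 0.0027, -0.0034, -0.4444]), array([ 0.    , -0.0001, -0.0011])) (array([ 0.0711, -1.2319, -0.4445]), array([ 0.    , -0.0001, -0.0011]))
```

>>> {"fn": "apply_moves", "kwargs": {
  "moves": [
    [[0, 0, -0.05], [0, 0, 0], 1],
    [[0, 0, -0.15], [0, 0, 0], 1],
    [[0, 0, -0.27], [0, 0, 0], 1],
    [[0, 0, -0.39], [0, 0, 0], 1],
    [[0, 0, -0.444], [0, 0, 0], 1],
    [[0.005, -0.08, -0.444], [0, 0, 0], 1],
    [[0.015, -0.2, -0.444], [0, 0, 0], 1],
    [[0.02, -0.32, -0.444], [0, 0, 0], 1],
    [[0.03, -0.44, -0.444], [0, 0, 0], 1],
    [[0.035, -0.56, -0.444], [0, 0, 0], 1],
    [[0.04, -0.66, -0.444], [0, 0, 0], 1],
    [[0.04, -0.7, -0.444], [0, 0, 0], 1]
  ]
}}

```text
clock: 10.13
eef_pos: [438.4, -82.0, 164.4]
eef_rot: [-3.141, 0.001, 0.12]
wrist_force: [0.2, -0.6, -3.5]
finger_gap: 15.5
finger_force: 30.0
```

>>> {"fn": "apply_moves", "kwargs": {
  "moves": [
    [[0.005, -0.08, 0], [0, 0, 0], 1],
    [[0.01, -0.2, 0], [0, 0, 0], 1],
    [[0.02, -0.32, 0], [0, 0, 0], 1],
    [[0.026, -0.43, 0], [0, 0, 0], 1],
    [[0.03, -0.5, 0], [0, 0, 0], 1],
    [[0.03, -0.53, 0], [0, 0, 0], 1],
    [[0.03, -0.53, 0], [0, 0, 0], 1],
    [[0.03, -0.53, 0], [0, 0, 0], 1],
    [[0.03, -0.53, 0], [0, 0, 0], 1]
  ]
}}

```text
clock: 10.88
eef_pos: [430.9, 47.0, 164.6]
eef_rot: [3.141, 0.0, 0.118]
wrist_force: [0.3, -0.8, -2.4]
finger_gap: 15.6
finger_force: 30.0
```

Run:
```python
from h import *
from cell import manip
s=manip.read_state();print(s["eef_pos"],s["finger_gap"],s["finger_force"]); print(go(s,[430.6,48.4,61],.122))
```

```text
[430.92930865  47.03836704 164.61097266] 15.613455162981232 29.990206360816956
(array([-0.0006, -0.0056,  0.4144]), array([ 0.0001,  0.0001, -0.0013]))
```

>>> {"fn": "apply_moves", "kwargs": {
  "moves": [
    [[0, -0.005, 0.05], [0, 0, 0], 1],
    [[0, -0.005, 0.15], [0, 0, 0], 1],
    [[0, -0.005, 0.25], [0, 0, 0], 1],
    [[0, -0.005, 0.31], [0, 0, 0], 1],
    [[0, -0.005, 0.35], [0, 0, 0], 1],
    [[0, -0.005, 0.38], [0, 0, 0], 1],
    [[0, -0.005, 0.4], [0, 0, 0], 1],
    [[0, -0.005, 0.412], [0, 0, 0], 1],
    [[0, -0.005, 0.412], [0, 0, 0], 1],
    [[0, -0.005, 0.412], [0, 0, 0], 1]
  ]
}}

```text
clock: 11.72
eef_pos: [431.0, 49.2, 62.2]
eef_rot: [3.142, -0.001, 0.119]
wrist_force: [-0.3, 0.4, -2.6]
finger_gap: 15.3
finger_force: 30.0
```

>>> {"fn": "apply_moves", "kwargs": {
  "moves": [
    [[0, 0.002, 0.004], [0, 0, 0], 1],
    [[0, 0.002, 0.008], [0, 0, 0], 1],
    [[0, 0.002, 0.01], [0, 0, 0], 1],
    [[0, 0.002, 0.01], [0, 0, 0], 1]
  ]
}}

```text
clock: 12.05
eef_pos: [431.1, 48.8, 59.9]
eef_rot: [3.141, -0.001, 0.119]
wrist_force: [-1.9, -0.2, 5.4]
finger_gap: 15.3
finger_force: 30.0
```

Floor contact. Release and rise.

>>> {"fn": "apply_moves", "kwargs": {
  "moves": [
    [[0, 0, 0], [0, 0, 0], 0.7],
    [[0, 0, 0], [0, 0, 0], 0.7],
    [[0, 0, 0], [0, 0, 0], 0.7],
    [[0, 0, 0], [0, 0, 0], 0.7],
    [[0, 0, 0], [0, 0, 0], 0.7],
    [[0, 0, 0], [0, 0, 0], 0.7],
    [[0, 0, -0.08], [0, 0, 0], 0.7],
    [[0, 0, -0.2], [0, 0, 0], 0.7],
    [[0, 0, -0.36], [0, 0, 0], 0.7],
    [[0, 0, -0.5], [0, 0, 0], 0.7],
    [[0, 0, -0.5], [0, 0, 0], 0.7]
  ]
}}

```text
clock: 12.97
eef_pos: [433.0, 48.9, 190.3]
eef_rot: [3.141, -0.009, 0.119]
wrist_force: [-0.8, 1.1, 1.0]
finger_gap: 28.5
finger_force: 0.0
```

>>> {"fn": "apply_moves", "kwargs": {
  "moves": [
    [[0, 0.8, 0], [0, 0, 0], 0.7],
    [[0, 0.8, 0], [0, 0, 0], 0.7],
    [[0, 0.8, 0], [0, 0, 0], 0.7],
    [[0, 0.8, 0], [0, 0, 0], 0.7],
    [[0, 0.8, 0], [0, 0, 0], 0.7],
    [[0, 0.8, 0], [0, 0, 0], 0.7],
    [[0, 0.8, 0], [0, 0, 0], 0.7]
  ]
}}

```text
clock: 13.55
eef_pos: [454.1, -150.9, 183.4]
eef_rot: [-3.141, 0.001, 0.116]
wrist_force: [-2.0, -0.4, 0.3]
finger_gap: 27.9
finger_force: 0.0
```

Run:
```python
from h import *
from cell import viewer
t=viewer.camera("top")[180:270,165:255]; d=viewer.camera("side")[185:285,215:325]
cv2.imwrite("pics/f.png",np.hstack([cv2.resize(t,(380,400),interpolation=2),cv2.resize(d,(420,400),interpolation=2)]))
```

```text
(no output)
```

View pics/f.png

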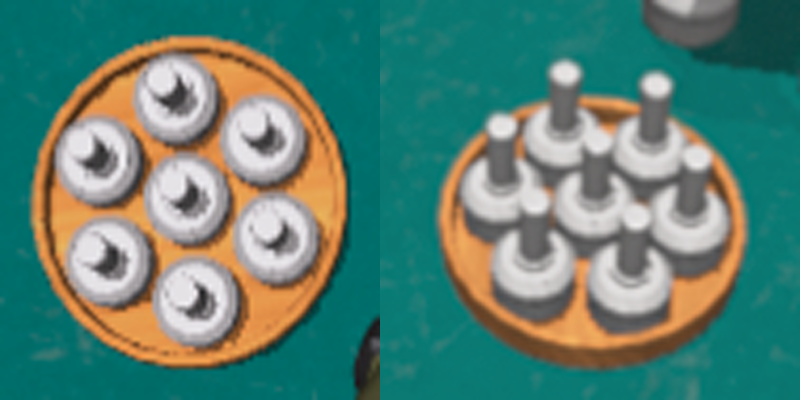

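The picture shows all seven weights upright and level, with the hexagon complete: the new ones are at crop (264,140) and (197,302). The gripper is clear of everything.

```bash
python3 -c "
from cell import manip
print(manip.sign_off())"
```

```text
the job is handed in; nothing more can be done
None
```

Both loose 44 mm steel weights now stand upright on the tray floor in the two empty places, completing the hexagon, and the job was handed in after about 14 s of the 43 s allowed.

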